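# Square a cake carton into the stamping jig and stamp it

## Robot

A 6-joint arm with a two-finger parallel gripper is mounted at the origin on a cart in front of the work surface, level with it; the furniture and walls round the work are solid. World frame = base frame: x ahead of the robot, y to its left, z up, the work surface at z = 0. Lengths are in m, angles in degrees, forces in N, time in s.
With the tool pointing down it reaches from about 0.325 to 0.9 m from the base axis. Payload 6.1 kg.
Tool frame: the origin (TCP) lies at the very end of the fingers, on their centre line; the grasp point (between the pads) lies r.hold_point_z behind it (r.hold_point_z is the distance from the TCP to the grasp point, in m); z points along the fingers, y is the line along which they close (so a half turn about z gives the same grasp; the last joint's range is limited). The gripper opens to 87 mm and grips with 3 to 60 N. Pads are 19 mm wide; open, the fingers measure 117 mm over their backs; the gripper's body (75 mm by 190 mm) begins 51 mm behind the grasp point.
Start: joints at [58.092, 12.628, 87.462, -0, 79.91, -7.225], TCP at [0.261, 0.568, 0.223] pointing down, gripper open.
Joint ranges: [-170.65, 170.65], [-52.31, 119.04], [5.05, 147.46], [-71.25, 251.25], [11.57, 151.72], [-153.62, 153.62]. Speed limits (degrees/s): [147.25, 147.25, 172.46, 180, 180, 180].

## Interface

Orientations are given as a 3x3 rotation matrix whose columns are the frame's x, y, z axes.
In Python, from workcell import sense, grab_frame, hand_in, r gives the robot as it stands. The module is installed in compiled form; this text tells all that it offers.
- The arm moves only by the tool jog_arm, never from a script. Its argument "steps" is a list of rows, each a list of 2 entries, a list of its own where there are three numbers: the shift along the tool's x, y, z in mm, then the turn, a rotation vector about the tool's x, y, z in rad. In form: [[[dx, dy, dz], [rx, ry, rz]], ...]. A call has 1 to 5 rows; each row shifts and turns the commanded pose from where the row before left it, along the tool's axes as they then stand; what a row does not reach is not made up. A row lasts 1/8 s, in which the tool goes at most 62.5 mm and 10.7 degrees, less where a joint would pass 70% of its speed; a pose out of reach is approached as far as the arm can. A call is refused whole if a number of a shift passes 62.5 or a number of a turn 0.188, either way. A call with a gripper value outside its range is refused whole. "fingers" is the opening, from 0 (shut) to 1 (fully open), set as the call begins (left out, the last holds). The fingers move at their own pace and stop on an object; the grip force is fixed at half the most. Time passes only in rows, so rows that do not move let the fingers close. It gives the time, the measured TCP pose, the force, the opening and the grip force at its end, in the units of the state.
- sense(): the state, without advancing time (a new reading comes with each control period).
- grab_frame(name): name is "side" or "top" or "wrist"; returns a dict with "img" (420x560x3 uint8, red, green, blue), "depth" (420x560 float32, m along the optical axis (not along the pixel's ray), 0 where there is no reading), "fx", "fy", "cx", "cy" (pixels), "world_to_cam" (4x4, takes a point from world to camera coordinates). Camera axes: x right, y down, z forward; pixel columns grow to the right and rows downward; lengths in m; the calibration is good to about 2 mm. A picture is of the moment at which its call begins.
- hand_in(): hands the job in; it is judged then, once.
The state is a dict: "time": time; "joint_positions": joint angles; "dq": joint speeds; "joint_torque": joint torques, N m; "tcp_pos": TCP position; "ee_rot": TCP orientation; "wrist_force": force on the tool from outside, world axes, zero at the start; "torque": the same for the moment, N m; "opening": finger opening in m; "grasp_force": force on a finger pad.
Only numpy, scipy, OpenCV 4.12 (cv2) and the standard library are available. Lean on these libraries where they do the work, as an engineer would, in place of code of your own. Each camera call takes 0.05 s, during which the arm holds its last target. There are 200 camera calls.

## Task

Slide the cake carton along the counter into the corner of the stamping jig, under the raised stamp, until it sits square and flush against both wooden fences, its long side along the shorter (side) fence. Then press the stamp's knob down so that the die comes down onto the lid and prints, and let the stamp spring back up, leaving the carton flush in the corner. Do not disturb the salt shaker, the toothpick glass or the sugar dish.

Things in the scene. Friction and masses are not known exactly. Their poses are not given: they have to be found in the camera images.
- jig: L of two wooden fences, 22 mm high and thick, fixed on the counter. Origin: foot of the inner corner, at counter level; z up. Back fence: inner face is the plane x = 0, from y = +22 to -170 mm. Side fence: inner face is the plane y = 0, from x = 0 to -145 mm. The carton's place is the bare counter at -x, -y. Behind the back fence a dark steel post holds the stamp's arm.
- carton: Closed takeaway carton of brown cardboard, loose, 150 x 110 x 40 mm, 0.25 kg, too wide to grasp. Origin: centre of its underside; x along its length, y along its width, z up. Seated, its centre is at x = -75, y = -55 mm of the jig, x parallel to the jig's x. It starts clear of both fences, turned up to 0.45 rad from that.
- press: Sprung stamp plunger: knob, rod and 46 x 46 mm square die with rubber face. Origin: centre of the die's lower face, 56 mm above the counter when up, at x = -40, y = -40 mm of the jig. It moves straight down 22 mm at most and meets the carton's lid after 16 mm. The steel arm that carries it, 74 to 94 mm high, comes from behind the back fence; nothing overhangs beyond x = -65 or y = -65 mm.
- knob_top (a point): Centre of the top of the stamp's round dark wooden knob, 36 mm in diameter, 140 mm above the counter when up; press straight down here. The spring takes about 2 N to start and 4 to 5 N when the die meets the lid; it prints on touching the lid, no more force is needed. It springs back up by itself when released.
- salt_shaker: Salt shaker with steel cap, 39 mm across, 76 mm high; bystander in the open part of the counter. Origin: centre of its underside.
- toothpick_glass: Small glass of toothpicks, 42 mm across, 66 mm high; bystander in the open part of the counter. Origin: centre of its underside.
- sugar_dish: Small glass dish of sugar lumps, 74 mm across, 30 mm high; bystander in the open part of the counter. Origin: centre of its underside.

How it is judged:
By the outcome, as a careful person would: the job done as asked, in the order asked, and still so for the second after the job is handed in, with the robot touching nothing.
It also fails if it takes over 67 s, if anything falls off the work surface, if the arm or the gripper's body presses on something with over 40 N, if the wrist force passes 120 N, or if a joint passes its speed limit or range.

## Working session

There is one attempt and no reset: what is moved stays moved. The work goes in short steps, Python scripts to look and compute and a tool call to move; the robot and the scene stay as the last step left them, time stands still between calls to the robot, and variables do not carry over. Pictures are saved under pics/ and viewed, at most 10 in all, crops included, and the job is handed in when it is done.

Besides the shell and the picture viewer there is one more tool, called after "Emit:" by a JSON object that holds its "name" and its "arguments". jog_arm: Moves the arm, as the interface text tells. Its arguments: {"type":"object","properties":{"steps":{"type":"array","items":{"type":"array"}},"fingers":{"type":"number"}},"required":["steps"]}

```bash
mkdir -p pics; cat > h.py <<'E'
import numpy as np, cv2
from workcell import sense, grab_frame, hand_in, r
def shot(n,f):
    g=grab_frame(n); cv2.imwrite('pics/'+f,g['img'][:,:,::-1]); np.savez('pics/'+f+'.npz',**g); return g
def xyz(g):
    h,w=g['depth'].shape; u,v=np.meshgrid(np.arange(w),np.arange(h)); d=g['depth']
    P=np.stack([(u-g['cx'])/g['fx']*d,(v-g['cy'])/g['fy']*d,d,np.ones_like(d)],-1)
    return (P@np.linalg.inv(g['world_to_cam']).T)[...,:3]
def ray(g,u,v,z):
    M=np.linalg.inv(g['world_to_cam']); d=M[:3,:3]@[(u-g['cx'])/g['fx'],(v-g['cy'])/g['fy'],1]
    return M[:3,3]+d*(z-M[2,3])/d[2]
E
python3 - <<'E'
from h import *
for n in('top','side'):
    g=shot(n,n+'1.png'); print(n,np.linalg.inv(g['world_to_cam']).round(3).tolist(),g['fx'],(g['depth']==0).mean())
s=sense(); print(s['time'],s['ee_rot'],s['wrist_force'],r.hold_point_z)
E
```

```text
top [[-0.028, -0.998, 0.05, 0.564], [-1.0, 0.028, -0.003, -0.094], [0.001, -0.05, -0.999, 1.381], [0.0, 0.0, 0.0, 1.0]] 489.34118202978357 0.0038945578231292517
side [[0.913, -0.243, 0.326, 0.302], [-0.407, -0.507, 0.76, -0.874], [-0.019, -0.827, -0.562, 0.696], [0.0, 0.0, 0.0, 1.0]] 460.7765457782665 0.08837159863945578
0.1 [[-9.08615248e-01  4.17633130e-01 -9.48879775e-04]
 [ 4.17634150e-01  9.08613977e-01 -1.53575614e-03]
 [ 2.20782783e-04 -1.79169604e-03 -9.99998371e-01]] [-0.07393182  0.43316585  0.46557214] 0.0187
```

View pics/top1.png

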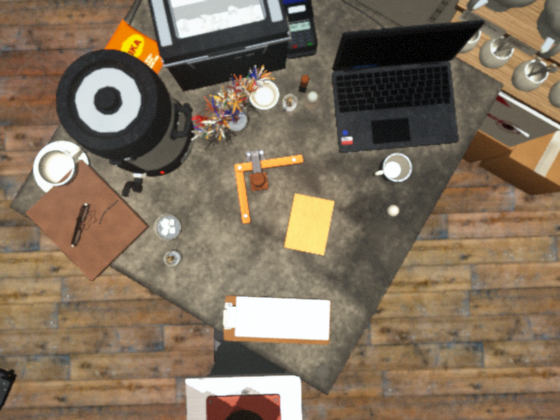

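View pics/side1.png

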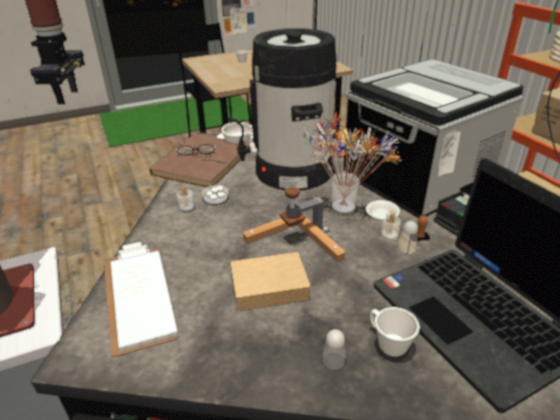

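The top view shows the jig corner near (243,168), with the back fence running to (302,158) and the side fence to (246,220). The carton is at (310,223), the toothpick glass and sugar dish are at the left near (172,258) and (168,226), and the salt shaker is at (393,210). The side view agrees.

```bash
cat >> h.py <<'E'
def pose(g,boxpx=None):
    """jig corner+angle, carton centre+angle from top frame"""
    P=xyz(g); hsv=cv2.cvtColor(g['img'],cv2.COLOR_RGB2HSV)
    m=(hsv[...,0]<25)&(hsv[...,1]>110)&(hsv[...,2]>110)
    X,Y,Z=P[...,0],P[...,1],P[...,2]
    roi=(X>.35)&(X<.9)&(Y>-.35)&(Y<.2)
    c=(m&roi&(Z>.03)&(Z<.05)).astype(np.uint8); f=(m&roi&(Z>.012)&(Z<.028)).astype(np.uint8)
    n,l,st,ce=cv2.connectedComponentsWithStats(c); k=1+np.argmax(st[1:,4]); q=np.argwhere(l==k)[:,::-1]
    w=np.array([ray(g,u,v,.04)[:2] for u,v in q]); rc=cv2.minAreaRect((w*1000).astype(np.float32))
    return rc,f,P
E
python3 - <<'E'
from h import *
g=dict(np.load('pics/top1.png.npz'))
rc,f,P=pose(g); print('carton',rc,cv2.boxPoints(rc))
q=np.argwhere(f>0)[:,::-1]; w=np.array([ray(g,u,v,.022)[:2] for u,v in q])*1000
u,v=q.T
for nm,s in (('back',(u>262)&(u<310)&(v<175)&(v>145)),('side',(v>180)&(v<230)&(u>225)&(u<256))):
    p=w[s].astype(np.float32); print(nm,len(p),cv2.fitLine(p,cv2.DIST_HUBER,0,.01,.01).ravel(),cv2.minAreaRect(p))
Z=P[...,2]
for nm,(a,b) in dict(salt=(393,210),tooth=(172,258),sugar=(168,226),knob=(259,181)).items(): print(nm,P[b,a].round(3))
m=f*255; print(cv2.boundingRect(cv2.findNonZero(m)))
big=cv2.resize(g['img'][130:280,140:420,::-1],None,fx=2.8,fy=2.8,interpolation=cv2.INTER_CUBIC); cv2.imwrite('pics/crop1.png',big)
E
```

```text
carton ((569.7542724609375, -196.3975372314453), (110.81129455566406, 150.4067840576172), 76.96847534179688) [[ 483.99442  -233.41888 ]
 [ 630.5276   -267.33368 ]
 [ 655.51416  -159.37619 ]
 [ 508.98096  -125.461395]]
back 310 [ 1.2501639e-01 -9.9215466e-01  7.4628937e+02 -1.2764122e+02] ((746.5210571289062, -129.3585205078125), (23.02632713317871, 112.62041473388672), 6.556916236877441)
side 320 [ 9.9209857e-01  1.2546109e-01  6.3967548e+02 -1.6831448e+01] ((636.7242431640625, -17.372455596923828), (118.16767120361328, 22.44039535522461), 6.6768293380737305)
salt [ 0.6   -0.42   0.075]
tooth [0.488 0.177 0.053]
sugar [0.574 0.19  0.034]
knob [ 0.681 -0.065  0.141]
(170, 108, 183, 150)
```

View pics/crop1.png

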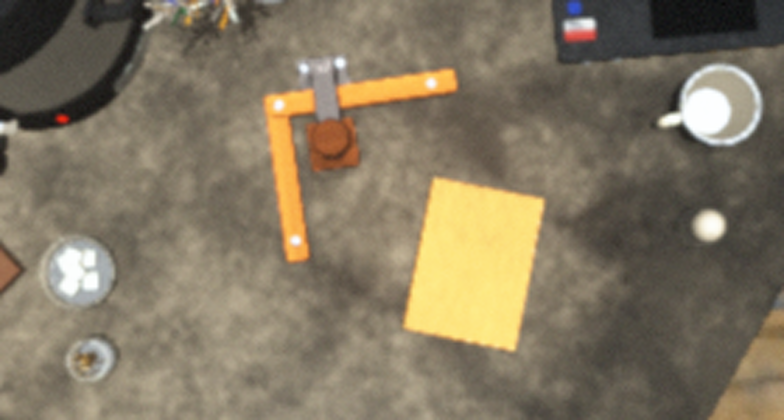

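The jig corner is at about (721,-18) mm and turned 7.2°. The carton is at (570,-196) mm and turned -13°. I'll turn the hand first so two spread fingers can push flat on the carton's long side.

Emit:
{"name": "jog_arm", "arguments": {"steps": [[[0,0,0],[0,0,0.17]],[[0,0,0],[0,0,0.17]],[[0,0,0],[0,0,0.17]],[[0,0,0],[0,0,0.17]],[[0,0,0],[0,0,0.17]]], "fingers": 0.6}}

```text
time: 0.72
tcp_pos: [0.2608, 0.5676, 0.2219]
ee_rot: [[-0.281, 0.96, -0.001], [0.96, 0.281, -0.001], [-0.001, -0.001, -1.0]]
wrist_force: [-0.4, -0.1, 0.9]
opening: 0.0534
grasp_force: 0.0
```

Emit:
{"name": "jog_arm", "arguments": {"steps": [[[0,0,0],[0,0,0.17]],[[0,0,0],[0,0,0.17]],[[0,0,0],[0,0,0.17]],[[-50,31,0],[0,0,0]],[[-50,31,0],[0,0,0]]]}}

```text
time: 1.35
tcp_pos: [0.2995, 0.4554, 0.2216]
ee_rot: [[0.217, 0.976, -0.001], [0.976, -0.217, -0.001], [-0.001, -0.0, -1.0]]
wrist_force: [0.4, 0.3, -0.2]
opening: 0.0524
grasp_force: 0.0
```

Emit:
{"name": "jog_arm", "arguments": {"steps": [[[-50,31,0],[0,0,0]],[[-50,31,0],[0,0,0]],[[-50,31,0],[0,0,0]],[[-50,31,0],[0,0,0]],[[-50,31,0],[0,0,0]]]}}

```text
time: 1.98
tcp_pos: [0.3965, 0.1772, 0.2224]
ee_rot: [[0.218, 0.976, 0.0], [0.976, -0.218, 0.0], [0.0, 0.0, -1.0]]
wrist_force: [1.2, 0.4, 0.5]
opening: 0.0524
grasp_force: 0.0
```

Emit:
{"name": "jog_arm", "arguments": {"steps": [[[-50,31,0],[0,0,0]],[[-50,31,0],[0,0,0]],[[-50,31,0],[0,0,0]],[[-50,31,0],[0,0,0]],[[-50,31,0],[0,0,0]]]}}

```text
time: 2.6
tcp_pos: [0.4932, -0.1007, 0.2223]
ee_rot: [[0.219, 0.976, -0.0], [0.976, -0.219, 0.0], [0.0, -0.0, -1.0]]
wrist_force: [0.5, -0.5, -0.4]
opening: 0.0521
grasp_force: 0.0
```

```bash
cat >> h.py <<'E'
TH=.1256; EX=np.array([np.cos(TH),np.sin(TH)]); EY=np.array([-EX[1],EX[0]]); O=np.array([721.3,-17.6])
def togo(x,y,z,yawdeg,jig=True):
    "shift left in tool axes (mm), world-down z, and turn (rad about tool z)"
    s=sense(); R=np.array(s['ee_rot']); p=np.array(s['tcp_pos'])*1000
    t=O+x*EX+y*EY if jig else np.array([x,y])
    yaw=np.arctan2(R[1,1],R[0,1]); d=np.radians(yawdeg)-yaw+(TH if jig else 0)
    q=p[:2]-O; print('t',s['time'],'tcp',p.round(1),'jig',(q@EX).round(1),(q@EY).round(1),'yaw',np.degrees(yaw-TH).round(2),'F',np.round(s['wrist_force'],1))
    print('shift',(R.T@(np.r_[t,z]-p)).round(1),'turn',-((d+np.pi)%(2*np.pi)-np.pi))
E
python3 -c "
from h import *
togo(550.6,-279.2,12,-13,False);print(sense()['opening'])"
```

```text
t 2.6 tcp [ 493.2 -100.7  222.3] jig -236.7 -53.9 yaw -19.82 F [ 0.5 -0.5 -0.4]
shift [-161.7   95.   210.3] turn 0.006550046167825396
0.05211637552663452
```

Emit:
{"name": "jog_arm", "arguments": {"steps": [[[-50,31,0],[0,0,0]],[[-50,31,0],[0,0,0]],[[-50,31,0],[0,0,0]],[[-12,2,0],[0,0,0]],[[0,0,0],[0,0,0]]]}}

```text
time: 3.22
tcp_pos: [0.5498, -0.2779, 0.2216]
ee_rot: [[0.22, 0.976, -0.002], [0.976, -0.22, 0.001], [0.001, -0.002, -1.0]]
wrist_force: [0.8, 0.0, -0.1]
opening: 0.0521
grasp_force: 0.0
```

Emit:
{"name": "jog_arm", "arguments": {"steps": [[[0,0,55],[0,0,0]],[[0,0,55],[0,0,0]],[[0,0,50],[0,0,0]],[[0,0,30],[0,0,0]],[[0,0,20],[0,0,0]]]}}

```text
time: 3.85
tcp_pos: [0.5496, -0.2753, 0.0111]
ee_rot: [[0.217, 0.976, -0.002], [0.976, -0.217, 0.002], [0.001, -0.002, -1.0]]
wrist_force: [-0.5, 0.4, 0.3]
opening: 0.0521
grasp_force: 0.0
```

```bash
python3 -c "
from h import *
togo(-160,-120,12,0)
g=shot('top','t2.png'); print(pose(g)[0])"
```

```text
t 3.85 tcp [ 549.6 -275.3   11.1] jig -202.6 -234.1 yaw -19.71 F [-0.5  0.4  0.3]
shift [121.8   1.6  -0.8] turn -0.3439576463964178
((570.0895385742188, -196.01742553710938), (109.7540512084961, 149.81903076171875), 77.0364990234375)
```

Emit:
{"name": "jog_arm", "arguments": {"steps": [[[6,0,0],[0,0,0]],[[6,0,0],[0,0,0]],[[3,0,0],[0,0,0]],[[6,0,0],[0,0,-0.02]],[[6,0,0],[0,0,-0.023]]]}}

```text
time: 4.53
tcp_pos: [0.5572, -0.252, 0.0136]
ee_rot: [[0.175, 0.985, 0.002], [0.985, -0.175, -0.002], [-0.001, 0.002, -1.0]]
wrist_force: [-0.3, -3.4, 1.6]
opening: 0.0525
grasp_force: 1.3
```

Emit:
{"name": "jog_arm", "arguments": {"steps": [[[7,0,0],[0,0,-0.025]],[[7,0,0],[0,0,-0.025]],[[7,0,0],[0,0,-0.025]],[[7,0,0],[0,0,-0.025]],[[7,0,0],[0,0,-0.025]]]}}

```text
time: 5.15
tcp_pos: [0.5607, -0.2161, 0.0125]
ee_rot: [[0.05, 0.999, 0.0], [0.999, -0.05, -0.0], [-0.0, 0.0, -1.0]]
wrist_force: [1.2, -2.2, 2.3]
opening: 0.0523
grasp_force: 1.4
```

```bash
cat >> h.py <<'E'
def jc(f):
    g=shot('top',f); rc=pose(g)[0]; b=cv2.boxPoints(rc); e=[b[1]-b[0],b[2]-b[1]]; L=max(e,key=np.linalg.norm)
    a=np.arctan2(L[1],L[0])-TH; a=(a+np.pi/2)%np.pi-np.pi/2; q=np.array(rc[0])-O
    print('carton jig',(q@EX).round(1),(q@EY).round(1),'rot',np.degrees(a).round(2),'size',rc[1])
E
python3 -c "
from h import *
togo(-178,-124,12,0)
jc('t3.png')"
```

```text
t 5.15 tcp [ 560.7 -216.1   12.5] jig -184.2 -176.8 yaw -10.07 F [ 1.2 -2.2  2.3]
shift [53.1 -3.2  0.5] turn -0.17578684310886228
carton jig -168.3 -100.5 rot -33.99 size (50.98182678222656, 170.99078369140625)
```

Emit:
{"name": "jog_arm", "arguments": {"steps": [[[6.5,0,0],[0,0,-0.022]],[[6.5,0,0],[0,0,-0.022]],[[6.5,0,0],[0,0,-0.022]],[[6.5,0,0],[0,0,-0.022]],[[6.5,0,0],[0,0,-0.022]]]}}

```text
time: 5.82
tcp_pos: [0.5607, -0.1834, 0.0123]
ee_rot: [[-0.06, 0.998, -0.001], [0.998, 0.06, 0.0], [0.0, -0.0, -1.0]]
wrist_force: [0.4, -2.1, 0.8]
opening: 0.0524
grasp_force: 0.8
```

Emit:
{"name": "jog_arm", "arguments": {"steps": [[[6.5,0,0],[0,0,-0.022]],[[6.5,0,0],[0,0,-0.022]],[[6.5,0,0],[0,0,-0.02]],[[0,0,0],[0,0,0]]]}}

```text
time: 6.32
tcp_pos: [0.5591, -0.1638, 0.0124]
ee_rot: [[-0.123, 0.992, -0.001], [0.992, 0.123, 0.001], [0.001, -0.001, -1.0]]
wrist_force: [-0.1, 1.0, 1.3]
opening: 0.0521
grasp_force: 0.0
```

Emit:
{"name": "jog_arm", "arguments": {"steps": [[[-20,0,0],[0,0,0]],[[-40,0,0],[0,0,0]],[[-50,0,0],[0,0,0]],[[0,0,0],[0,0,0]]]}}

```text
time: 6.82
tcp_pos: [0.5733, -0.2792, 0.0133]
ee_rot: [[-0.117, 0.993, 0.002], [0.993, 0.117, -0.002], [-0.003, 0.002, -1.0]]
wrist_force: [-0.1, 0.2, -0.6]
opening: 0.0522
grasp_force: 0.0
```

```bash
python3 -c "
from h import *
togo(-178,-124,12,0)
jc('t4.png')"
```

```text
t 6.825 tcp [ 573.3 -279.2   13.3] jig -179.6 -241.0 yaw -0.46 F [-0.1  0.2 -0.6]
shift [117.    0.7   1. ] turn -0.008034342217461354
carton jig -228.3 -112.1 rot -17.5 size (15.785429000854492, 55.093692779541016)
```

View pics/t4.png

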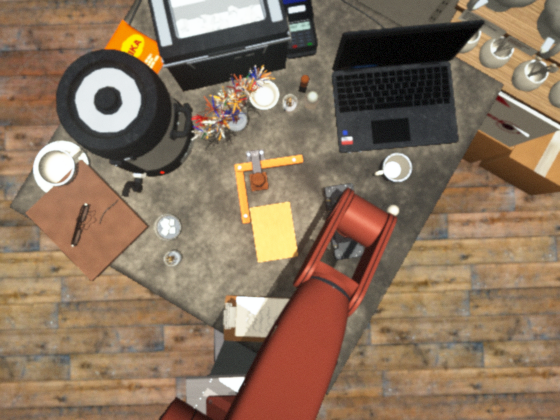

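The carton is now roughly square to the jig, with its centre near (273,232) px and the hand clear to its right. The mask picked the wrong blob, so I'll select the carton's own blob instead.

```bash
python3 - <<'E'
import re
s=open('h.py').read()
s=s.replace("m=(hsv[...,0]<25)&(hsv[...,1]>110)&(hsv[...,2]>110)","m=(hsv[...,0]>10)&(hsv[...,0]<28)&(hsv[...,1]>80)&(hsv[...,2]>110)")
open('h.py','w').write(s)
from h import *
g=dict(np.load('pics/t4.png.npz')); P=xyz(g); hsv=cv2.cvtColor(g['img'],cv2.COLOR_RGB2HSV)
print(P[232,273],hsv[232,273],hsv[181,259],P[215:250:7,260:290:6,2].round(3))
import h; h.shot=lambda n,f:g; h.jc('x')
E
```

```text
[ 0.54984004 -0.09750058  0.03745724] [ 26 115 254] [ 11 174 189] [[0.042 0.041 0.042 0.042 0.043]
 [0.033 0.036 0.041 0.043 0.037]
 [0.038 0.041 0.038 0.037 0.043]
 [0.039 0.042 0.039 0.039 0.043]
 [0.046 0.04  0.042 0.043 0.039]]
carton jig -178.7 -59.4 rot 0.04 size (150.58885192871094, 110.54581451416016)
```

Emit:
{"name": "jog_arm", "arguments": {"steps": [[[0,0,-55],[0,0,0]],[[0,0,-55],[0,0,0]],[[0,0,0],[0,0,0.174]],[[0,0,0],[0,0,0.174]],[[0,0,0],[0,0,0.174]]]}}

```text
time: 7.5
tcp_pos: [0.5725, -0.2731, 0.1225]
ee_rot: [[0.394, 0.919, -0.0], [0.919, -0.394, 0.001], [0.0, -0.001, -1.0]]
wrist_force: [0.3, 0.3, -0.4]
opening: 0.0521
grasp_force: 0.0
```

Emit:
{"name": "jog_arm", "arguments": {"steps": [[[0,0,0],[0,0,0.174]],[[0,0,0],[0,0,0.174]],[[0,0,0],[0,0,0.174]],[[0,0,0],[0,0,0.174]],[[0,0,0],[0,0,0.174]]]}}

```text
time: 8.12
tcp_pos: [0.5724, -0.2731, 0.1222]
ee_rot: [[0.957, 0.291, -0.001], [0.291, -0.957, 0.001], [-0.0, -0.001, -1.0]]
wrist_force: [-0.7, 0.1, -0.6]
opening: 0.0519
grasp_force: 0.0
```

Emit:
{"name": "jog_arm", "arguments": {"steps": [[[0,0,0],[0,0,0.174]],[[-50,0,0],[0,0,0]],[[-53,0,0],[0,0,0]],[[0,0,0],[0,0,0]]]}}

```text
time: 8.62
tcp_pos: [0.4669, -0.2857, 0.1211]
ee_rot: [[0.992, 0.125, -0.004], [0.125, -0.992, 0.002], [-0.003, -0.003, -1.0]]
wrist_force: [0.1, 0.4, -1.1]
opening: 0.0527
grasp_force: 0.0
```

Emit:
{"name": "jog_arm", "arguments": {"steps": [[[0,-46,0],[0,0,0]],[[0,-46,0],[0,0,0]],[[0,-46,0],[0,0,0]],[[0,-46,0],[0,0,0]],[[0,0,0],[0,0,0]]]}}

```text
time: 9.25
tcp_pos: [0.4473, -0.1013, 0.1226]
ee_rot: [[0.991, 0.131, 0.0], [0.131, -0.991, 0.001], [0.0, -0.001, -1.0]]
wrist_force: [0.8, -0.9, 0.3]
opening: 0.0521
grasp_force: 0.0
```

```bash
python3 -c "
from h import *
togo(-283,-58,12,-90)"
```

```text
t 9.25 tcp [ 447.3 -101.3  122.6] jig -282.4 -48.8 yaw -89.68 F [ 0.8 -0.9  0.3]
shift [ -0.7   9.3 110.6] turn 0.0056193372005992615
```

Emit:
{"name": "jog_arm", "arguments": {"steps": [[[0,9,40],[0,0,0.005]],[[0,0,40],[0,0,0]],[[0,0,30],[0,0,0]],[[8,0,0],[0,0,0]],[[6,0,0],[0,0,0]]]}}

```text
time: 9.88
tcp_pos: [0.4643, -0.1123, 0.0138]
ee_rot: [[0.993, 0.121, 0.002], [0.121, -0.993, -0.001], [0.002, 0.001, -1.0]]
wrist_force: [-0.7, 0.2, 0.8]
opening: 0.0516
grasp_force: 0.0
```

Emit:
{"name": "jog_arm", "arguments": {"steps": [[[7,0,0],[0,0,0]],[[8,0,0],[0,0,0]],[[8,0,0],[0,0,0]],[[8,0,0],[0,0,0]],[[8,0,0],[0,0,0]]]}}

```text
time: 10.5
tcp_pos: [0.5015, -0.1067, 0.0126]
ee_rot: [[0.993, 0.122, -0.0], [0.122, -0.993, 0.0], [-0.0, -0.0, -1.0]]
wrist_force: [-2.7, 0.1, 2.0]
opening: 0.0521
grasp_force: 1.6
```

Emit:
{"name": "jog_arm", "arguments": {"steps": [[[8,0,0],[0,0,0]],[[8,0,0],[0,0,0]],[[8,0,0],[0,0,0]],[[8,0,0],[0,0,0]],[[8,0,0],[0,0,0]]]}}

```text
time: 11.12
tcp_pos: [0.5413, -0.1019, 0.0125]
ee_rot: [[0.993, 0.122, -0.0], [0.122, -0.993, 0.0], [-0.0, -0.0, -1.0]]
wrist_force: [-3.2, -1.1, 2.4]
opening: 0.0524
grasp_force: 1.5
```

```bash
python3 -c "
from h import *
togo(-159.5,-58,12,-90)
jc('t5.png')"
```

```text
t 11.125 tcp [ 541.3 -101.9   12.5] jig -189.2 -61.1 yaw -90.22 F [-3.2 -1.1  2.4]
shift [29.7 -3.2  0.5] turn -0.0037773867795545257
carton jig -88.5 -58.8 rot 0.04 size (122.76213073730469, 110.60248565673828)
```

View pics/t5.png

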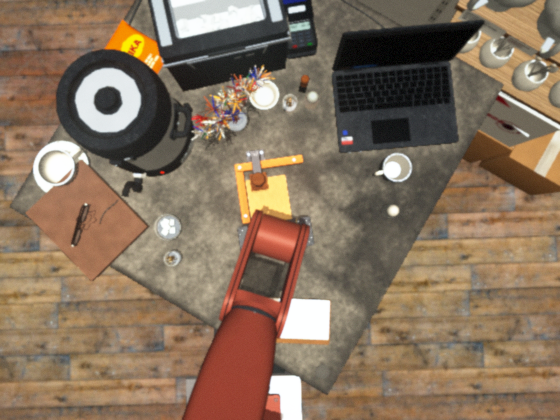

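The carton's front edge is still about 28 mm short of the back fence, and it is square with a small gap to the side fence. I'll close slowly now.

Emit:
{"name": "jog_arm", "arguments": {"steps": [[[6,0,0],[0,0,-0.003]],[[6,0,0],[0,0,0]],[[5,0,0],[0,0,0]],[[4,0,0],[0,0,0]]]}}

```text
time: 11.68
tcp_pos: [0.5619, -0.0993, 0.0125]
ee_rot: [[0.992, 0.124, -0.0], [0.124, -0.992, 0.0], [-0.0, -0.0, -1.0]]
wrist_force: [-2.5, -0.8, 0.8]
opening: 0.0519
grasp_force: 1.1
```

Emit:
{"name": "jog_arm", "arguments": {"steps": [[[3,0,0],[0,0,0]],[[2,0,0],[0,0,0]],[[2,0,0],[0,0,0]]]}}

```text
time: 12.05
tcp_pos: [0.5686, -0.0985, 0.0125]
ee_rot: [[0.992, 0.124, -0.0], [0.124, -0.992, 0.0], [-0.0, -0.0, -1.0]]
wrist_force: [-0.9, -0.4, -0.2]
opening: 0.0523
grasp_force: 0.8
```

Emit:
{"name": "jog_arm", "arguments": {"steps": [[[1,0,0],[0,0,0]],[[1,0,0],[0,0,0]]]}}

```text
time: 12.3
tcp_pos: [0.5693, -0.0984, 0.0125]
ee_rot: [[0.992, 0.125, -0.003], [0.125, -0.992, -0.0], [-0.003, -0.0, -1.0]]
wrist_force: [-10.4, -1.0, 7.3]
opening: 0.0521
grasp_force: 4.7
```

The fence contact shows as about 10 N. Next I'll back off, go round, and push on the long side.

Emit:
{"name": "jog_arm", "arguments": {"steps": [[[-10,0,0],[0,0,0]],[[-30,0,0],[0,0,0]],[[0,0,-55],[0,0,0]],[[0,0,-55],[0,0,0]],[[0,45,0],[0,0,0]]]}}

```text
time: 12.92
tcp_pos: [0.5405, -0.1479, 0.1289]
ee_rot: [[0.992, 0.128, 0.012], [0.128, -0.992, -0.004], [0.011, 0.005, -1.0]]
wrist_force: [0.6, -0.5, 0.9]
opening: 0.0522
grasp_force: 0.0
```

Emit:
{"name": "jog_arm", "arguments": {"steps": [[[0,45,0],[0,0,0]],[[0,0,0],[0,0,-0.174]],[[0,0,0],[0,0,-0.174]],[[0,0,0],[0,0,-0.174]],[[0,0,0],[0,0,-0.174]]]}}

```text
time: 13.55
tcp_pos: [0.5422, -0.1927, 0.1227]
ee_rot: [[0.678, 0.735, 0.001], [0.735, -0.678, -0.0], [0.001, 0.001, -1.0]]
wrist_force: [0.7, 0.3, 0.3]
opening: 0.0521
grasp_force: 0.0
```

Emit:
{"name": "jog_arm", "arguments": {"steps": [[[0,0,0],[0,0,-0.174]],[[0,0,0],[0,0,-0.174]],[[0,0,0],[0,0,-0.174]],[[0,0,0],[0,0,-0.174]],[[0,0,0],[0,0,-0.174]]]}}

```text
time: 14.18
tcp_pos: [0.5422, -0.1926, 0.1228]
ee_rot: [[-0.125, 0.992, 0.002], [0.992, 0.125, -0.0], [-0.001, 0.002, -1.0]]
wrist_force: [-0.7, -0.5, -0.5]
opening: 0.0522
grasp_force: 0.0
```

Emit:
{"name": "jog_arm", "arguments": {"steps": [[[0,40,0],[0,0,0]],[[0,40,0],[0,0,0]],[[0,35,0],[0,0,0]],[[0,0,0],[0,0,0]],[[0,0,0],[0,0,0]]]}}

```text
time: 14.8
tcp_pos: [0.6555, -0.1787, 0.1222]
ee_rot: [[-0.12, 0.993, -0.001], [0.993, 0.12, 0.0], [0.0, -0.001, -1.0]]
wrist_force: [-0.1, -1.0, -0.3]
opening: 0.0524
grasp_force: 0.0
```

```bash
python3 -c "
from h import *
togo(-85,-145,12,0)
jc('t6.png')"
```

```text
t 14.8 tcp [ 655.5 -178.7  122.2] jig -85.5 -151.6 yaw -0.31 F [-0.1 -1.  -0.3]
shift [  6.6   0.5 110.2] turn -0.005462236645551677
carton jig -74.2 -58.4 rot -0.03 size (150.60714721679688, 110.49543762207031)
```

Emit:
{"name": "jog_arm", "arguments": {"steps": [[[0,0,50],[0,0,-0.005]],[[0,0,40],[0,0,0]],[[0,0,20],[0,0,0]],[[12,0,0],[0,0,0]],[[10,0,0],[0,0,0]]]}}

```text
time: 15.48
tcp_pos: [0.6546, -0.1566, 0.0146]
ee_rot: [[-0.125, 0.992, 0.003], [0.992, 0.125, -0.001], [-0.001, 0.003, -1.0]]
wrist_force: [0.0, -0.3, 0.2]
opening: 0.0525
grasp_force: 0.0
```

Emit:
{"name": "jog_arm", "arguments": {"steps": [[[3,0,0],[0,0,0]],[[2,0,0],[0,0,0]],[[2,0,0],[0,0,0]],[[1,0,0],[0,0,0]]]}}

```text
time: 15.98
tcp_pos: [0.6532, -0.1501, 0.0135]
ee_rot: [[-0.124, 0.992, 0.002], [0.992, 0.124, -0.002], [-0.002, 0.001, -1.0]]
wrist_force: [-0.7, -3.5, 3.6]
opening: 0.0522
grasp_force: 1.9
```

Emit:
{"name": "jog_arm", "arguments": {"steps": [[[1,0,0],[0,0,0]],[[1,0,0],[0,0,0]]]}}

```text
time: 16.23
tcp_pos: [0.6526, -0.1476, 0.0129]
ee_rot: [[-0.124, 0.992, 0.001], [0.992, 0.124, -0.001], [-0.001, 0.001, -1.0]]
wrist_force: [-0.3, -7.4, 4.3]
opening: 0.0522
grasp_force: 3.6
```

Emit:
{"name": "jog_arm", "arguments": {"steps": [[[0.5,0,0],[0,0,0]],[[0,0,0],[0,0,0]]]}}

```text
time: 16.48
tcp_pos: [0.6526, -0.1476, 0.0129]
ee_rot: [[-0.124, 0.992, 0.001], [0.992, 0.124, -0.001], [-0.001, 0.001, -1.0]]
wrist_force: [0.8, -5.7, 3.2]
opening: 0.052
grasp_force: 2.8
```

Emit:
{"name": "jog_arm", "arguments": {"steps": [[[0.5,0,0],[0,0,0]],[[0,0,0],[0,0,0]]]}}

```text
time: 16.73
tcp_pos: [0.6525, -0.1475, 0.013]
ee_rot: [[-0.124, 0.992, 0.001], [0.992, 0.124, -0.002], [-0.002, 0.001, -1.0]]
wrist_force: [-0.5, -6.6, 2.1]
opening: 0.0523
grasp_force: 3.5
```

Emit:
{"name": "jog_arm", "arguments": {"steps": [[[0.5,0,0],[0,0,0]],[[0,0,0],[0,0,0]]]}}

```text
time: 16.98
tcp_pos: [0.6523, -0.1475, 0.0129]
ee_rot: [[-0.124, 0.992, 0.001], [0.992, 0.124, -0.002], [-0.003, 0.001, -1.0]]
wrist_force: [0.2, -8.4, 2.7]
opening: 0.052
grasp_force: 4.1
```

Emit:
{"name": "jog_arm", "arguments": {"steps": [[[-10,0,0],[0,0,0]],[[-22,0,0],[0,0,0]],[[0,0,-55],[0,0,0]],[[0,0,-55],[0,0,0]],[[0,-38,0],[0,0,0]]]}}

```text
time: 17.6
tcp_pos: [0.6234, -0.1845, 0.1293]
ee_rot: [[-0.125, 0.992, 0.012], [0.992, 0.125, -0.004], [-0.006, 0.011, -1.0]]
wrist_force: [-0.7, -0.1, -0.8]
opening: 0.0523
grasp_force: 0.0
```

Emit:
{"name": "jog_arm", "arguments": {"steps": [[[0,-40,0],[0,0,0]],[[0,-37,0],[0,0,0]],[[0,0,0],[0,0,0.174]],[[0,0,0],[0,0,0.174]],[[0,0,0],[0,0,0.174]]]}}

```text
time: 18.23
tcp_pos: [0.5416, -0.1924, 0.1223]
ee_rot: [[0.392, 0.92, -0.001], [0.92, -0.392, 0.001], [0.0, -0.001, -1.0]]
wrist_force: [-0.4, 0.2, 0.4]
opening: 0.052
grasp_force: 0.0
```

Emit:
{"name": "jog_arm", "arguments": {"steps": [[[0,0,0],[0,0,0.174]],[[0,0,0],[0,0,0.174]],[[0,0,0],[0,0,0.174]],[[0,0,0],[0,0,0.174]],[[0,0,0],[0,0,0.174]]]}}

```text
time: 18.85
tcp_pos: [0.5417, -0.1923, 0.1222]
ee_rot: [[0.956, 0.293, -0.001], [0.293, -0.956, 0.001], [-0.001, -0.001, -1.0]]
wrist_force: [-0.0, 0.4, 0.1]
opening: 0.0523
grasp_force: 0.0
```

Emit:
{"name": "jog_arm", "arguments": {"steps": [[[0,0,0],[0,0,0.174]],[[0,-45,0],[0,0,0]],[[0,-45,0],[0,0,0]],[[0,0,0],[0,0,0]]]}}

```text
time: 19.35
tcp_pos: [0.5296, -0.1004, 0.122]
ee_rot: [[0.991, 0.132, -0.002], [0.132, -0.991, 0.001], [-0.001, -0.002, -1.0]]
wrist_force: [-0.3, 0.0, -0.4]
opening: 0.052
grasp_force: 0.0
```

```bash
python3 -c "
from h import *
togo(-195,-58,12,-90)
jc('t7.png'); shot('wrist','w7.png')"
```

```text
t 19.35 tcp [ 529.6 -100.4  122. ] jig -200.6 -58.1 yaw -89.6 F [-0.3  0.  -0.4]
shift [5.8e+00 1.0e-01 1.1e+02] turn 0.007056090109750279
carton jig -74.5 -55.2 rot -0.18 size (150.6728973388672, 110.60678100585938)
```

View pics/w7.png

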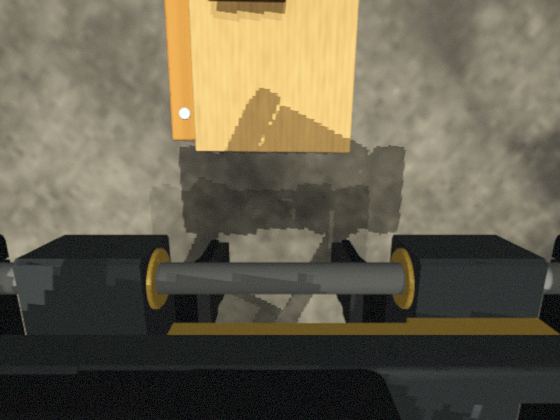

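The wrist view shows the carton's lid against the side fence along its left edge (u≈192), with its rear edge at v≈150 and straight. One light re-seat push towards the back fence follows.

Emit:
{"name": "jog_arm", "arguments": {"steps": [[[0,0,50],[0,0,0.007]],[[0,0,40],[0,0,0]],[[0,0,20],[0,0,0]],[[15,0,0],[0,0,0]],[[15,0,0],[0,0,0]]]}}

```text
time: 20.08
tcp_pos: [0.5603, -0.1005, 0.0118]
ee_rot: [[0.993, 0.121, -0.001], [0.121, -0.993, 0.0], [-0.001, -0.0, -1.0]]
wrist_force: [0.5, 0.2, 0.8]
opening: 0.0523
grasp_force: 0.0
```

Emit:
{"name": "jog_arm", "arguments": {"steps": [[[4,0,0],[0,0,0]],[[3,0,0],[0,0,0]],[[1,0,0],[0,0,0]],[[1,0,0],[0,0,0]]]}}

```text
time: 20.58
tcp_pos: [0.5687, -0.0977, 0.0125]
ee_rot: [[0.992, 0.122, -0.0], [0.122, -0.992, 0.0], [-0.0, -0.0, -1.0]]
wrist_force: [0.5, 0.7, 0.3]
opening: 0.0524
grasp_force: 0.0
```

Emit:
{"name": "jog_arm", "arguments": {"steps": [[[1,0,0],[0,0,0]],[[0,0,0],[0,0,0]]]}}

```text
time: 20.82
tcp_pos: [0.5693, -0.0977, 0.0125]
ee_rot: [[0.992, 0.122, -0.001], [0.122, -0.992, -0.0], [-0.001, 0.0, -1.0]]
wrist_force: [-3.4, -1.0, 2.6]
opening: 0.0522
grasp_force: 2.3
```

Emit:
{"name": "jog_arm", "arguments": {"steps": [[[0.7,0,0],[0,0,0]],[[0.7,0,0],[0,0,0]]]}}

```text
time: 21.08
tcp_pos: [0.5694, -0.0976, 0.0125]
ee_rot: [[0.992, 0.123, -0.004], [0.123, -0.992, -0.0], [-0.004, -0.0, -1.0]]
wrist_force: [-11.8, -3.3, 10.1]
opening: 0.0522
grasp_force: 6.1
```

Emit:
{"name": "jog_arm", "arguments": {"steps": [[[-6,0,0],[0,0,0]],[[-30,0,0],[0,0,0]],[[0,0,-60],[0,0,0]],[[0,0,-60],[0,0,0]],[[0,0,-60],[0,0,0]]]}}

```text
time: 21.7
tcp_pos: [0.5357, -0.1014, 0.1945]
ee_rot: [[0.992, 0.123, 0.002], [0.123, -0.992, 0.0], [0.002, -0.0, -1.0]]
wrist_force: [0.5, -0.4, -0.3]
opening: 0.0526
grasp_force: 0.0
```

```bash
python3 -c "
from h import *
jc('t8.png')
togo(-40,-40,150,-90)
g=dict(np.load('pics/t7.png.npz')); 
for n,g in (('t',g),('t1',dict(np.load('pics/top1.png.npz')))):
  P=xyz(g); m=(P[...,2]>.125)&(P[...,2]<.15)&(abs(P[...,0]-.684)<.04)&(abs(P[...,1]+.063)<.04)
  print(m.sum(),np.median(P[m],axis=0), cv2.minEnclosingCircle((P[m][:,:2]*1000).astype(np.float32)))"
```

```text
carton jig -73.8 -55.2 rot -0.18 size (150.42181396484375, 110.60678100585938)
t 21.75 tcp [ 540.3 -102.8  204.2] jig -190.2 -61.8 yaw -90.13 F [ 4.  -0.6  6.2]
shift [149.4 -22.5  56.1] turn -0.002281852003593876
151 [ 0.68714087 -0.06264057  0.13957364] ((688.1854248046875, -62.278663635253906), 17.672386169433594)
151 [ 0.68696608 -0.06278238  0.1398164 ] ((687.9864501953125, -62.01190185546875), 17.429763793945312)
```

```bash
python3 -c "
from h import *
g=dict(np.load('pics/top1.png.npz')); P=xyz(g)
m=(P[...,2]>.15)&(P[...,0]>.6)&(P[...,0]<.82)&(abs(P[...,1]+.06)<.25); q=P[m]
print(len(q)); 
for x in np.arange(.6,.82,.02):
  s=q[abs(q[:,0]-x-.01)<.01]
  if len(s): print(round(x,2),s[:,1].min().round(3),s[:,1].max().round(3),s[:,2].max().round(3))"
```

```text
2615
0.72 0.172 0.19 0.397
0.74 0.149 0.19 0.403
0.76 0.107 0.19 0.404
0.78 0.018 0.19 0.402
0.8 0.004 0.19 0.402
```

Emit:
{"name": "jog_arm", "arguments": {"steps": [[[37,-6,0],[0,0,0]],[[37,-6,0],[0,0,0]],[[30,-5,0],[0,0,0]],[[0,0,0],[0,0,0]]], "fingers": 0}}

```text
time: 22.25
tcp_pos: [0.6382, -0.0711, 0.1918]
ee_rot: [[0.992, 0.124, 0.001], [0.124, -0.992, 0.001], [0.001, -0.0, -1.0]]
wrist_force: [-0.4, -0.9, -0.4]
opening: 0.02
grasp_force: 0.0
```

Emit:
{"name": "jog_arm", "arguments": {"steps": [[[25,-1,0],[0,0,0]],[[24.5,-1.5,0],[0,0,0]],[[0,0,15],[0,0,0]],[[0,0,15],[0,0,0]],[[0,0,10],[0,0,0]]], "fingers": 0}}

```text
time: 22.88
tcp_pos: [0.6837, -0.0636, 0.1502]
ee_rot: [[0.993, 0.122, -0.003], [0.122, -0.993, 0.001], [-0.003, -0.001, -1.0]]
wrist_force: [-0.9, 0.3, -0.5]
opening: 0.0006
grasp_force: 0.0
```

```bash
python3 -c "
from h import *
togo(687,-62.5,140,-82.8,False);print(sense()['opening']);shot('side','s9.png')"
```

```text
t 22.875 tcp [683.7 -63.6 150.2] jig -43.1 -41.0 yaw -90.18 F [-0.9  0.3 -0.5]
shift [ 3.5 -0.7 10.2] turn -0.003200346803205356
0.0005727708838504341
```

View pics/s9.png

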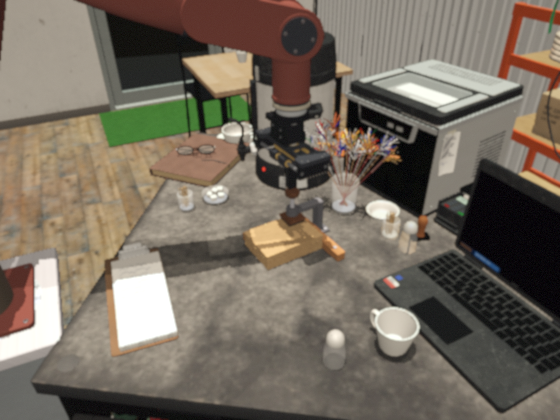

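The shut fingers stand just above the knob at (292,195), and the carton sits in the corner. Pressing now.

Emit:
{"name": "jog_arm", "arguments": {"steps": [[[3,-0.5,3],[0,0,0]],[[0,0,4],[0,0,0]],[[0,0,4],[0,0,0]],[[0,0,3],[0,0,0]],[[0,0,3],[0,0,0]]]}}

```text
time: 23.55
tcp_pos: [0.6887, -0.0627, 0.1359]
ee_rot: [[0.992, 0.122, 0.0], [0.122, -0.992, -0.0], [0.0, 0.0, -1.0]]
wrist_force: [-1.2, 0.9, 2.1]
opening: 0.0001
grasp_force: 1.4
```

Emit:
{"name": "jog_arm", "arguments": {"steps": [[[0,0,3],[0,0,0]],[[0,0,3],[0,0,0]],[[0,0,2],[0,0,0]],[[0,0,1],[0,0,0]],[[0,0,0],[0,0,0]]]}}

```text
time: 24.18
tcp_pos: [0.6887, -0.0627, 0.1267]
ee_rot: [[0.992, 0.122, 0.0], [0.122, -0.992, -0.0], [0.0, 0.0, -1.0]]
wrist_force: [-0.8, 0.1, 3.5]
opening: 0.0005
grasp_force: 2.0
```

Emit:
{"name": "jog_arm", "arguments": {"steps": [[[0,0,1],[0,0,0]],[[0,0,1],[0,0,0]],[[0,0,0],[0,0,0]]]}}

```text
time: 24.55
tcp_pos: [0.6887, -0.0627, 0.1246]
ee_rot: [[0.992, 0.122, 0.0], [0.122, -0.992, -0.0], [0.0, 0.0, -1.0]]
wrist_force: [0.3, 0.5, 4.4]
opening: 0.0007
grasp_force: 2.2
```

Emit:
{"name": "jog_arm", "arguments": {"steps": [[[0,0,1],[0,0,0]],[[0,0,0],[0,0,0]]]}}

```text
time: 24.8
tcp_pos: [0.6887, -0.0628, 0.1245]
ee_rot: [[0.992, 0.123, 0.001], [0.123, -0.992, -0.0], [0.001, 0.0, -1.0]]
wrist_force: [-2.2, 0.9, 7.4]
opening: 0.0005
grasp_force: 3.9
```

Emit:
{"name": "jog_arm", "arguments": {"steps": [[[0,0,1],[0,0,0]],[[0,0,0],[0,0,0]]]}}

```text
time: 25.05
tcp_pos: [0.6887, -0.0627, 0.1244]
ee_rot: [[0.992, 0.123, 0.001], [0.123, -0.992, -0.0], [0.001, 0.0, -1.0]]
wrist_force: [-3.8, -0.7, 12.4]
opening: 0.0003
grasp_force: 6.0
```

The force jumped with no more travel, so the die is on the lid. Releasing straight up.

Emit:
{"name": "jog_arm", "arguments": {"steps": [[[0,0,-4],[0,0,0]],[[0,0,-8],[0,0,0]],[[0,0,-10],[0,0,0]],[[0,0,-40],[0,0,0]],[[0,0,-50],[0,0,0]]]}}

```text
time: 25.68
tcp_pos: [0.6868, -0.0624, 0.2331]
ee_rot: [[0.992, 0.122, -0.006], [0.122, -0.992, 0.001], [-0.005, -0.002, -1.0]]
wrist_force: [1.0, -0.4, -0.1]
opening: 0.0006
grasp_force: 0.0
```

Emit:
{"name": "jog_arm", "arguments": {"steps": [[[-60,0,0],[0,0,0]],[[-60,0,0],[0,0,0]],[[-60,0,0],[0,0,0]],[[-60,0,0],[0,0,0]],[[0,0,0],[0,0,0]]]}}

```text
time: 26.3
tcp_pos: [0.4459, -0.0916, 0.2332]
ee_rot: [[0.993, 0.121, -0.003], [0.121, -0.993, 0.001], [-0.003, -0.001, -1.0]]
wrist_force: [1.0, -0.3, 0.4]
opening: 0.0002
grasp_force: 0.0
```

```bash
python3 -c "
from h import *
jc('t10.png')
g=dict(np.load('pics/t10.png.npz')); P=xyz(g); print(P[181,259],P[210,393],P[258,172],P[226,168])
g=shot('side','s10.png')
a=cv2.resize(g['img'][150:330,180:400,::-1],None,fx=3,fy=3,interpolation=cv2.INTER_CUBIC);cv2.imwrite('pics/c10.png',a)
print(sense()['wrist_force'])"
```

```text
carton jig -73.2 -55.3 rot -0.16 size (153.45941162109375, 110.6104965209961)
[ 0.68116889 -0.06539892  0.14269222] [ 0.59956443 -0.41782579  0.08162207] [0.48808632 0.1758315  0.05990168] [0.5745401  0.19226381 0.0257144 ]
[ 0.07934384 -0.17588802  0.31618392]
```

View pics/c10.png

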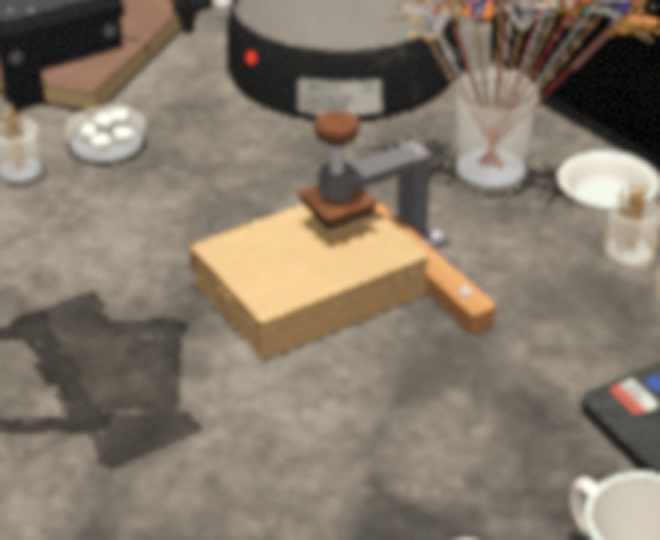

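The stamp is back up and the carton is flush against both fences. The bystanders are where they were.

```bash
python3 -c "
from h import *
print(hand_in())"
```

```text
the job is handed in; nothing more can be done
None
```

The carton is seated square and flush against both fences and the die was pressed onto the lid. The stamp sprang back up, the bystanders were not disturbed, and the job was handed in at about 26 s; I did not see the print itself, since the stamp covers it.

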